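# Probe the two landmarks on a plaster limb model

## Robot

A 6-joint arm with a two-finger parallel gripper is mounted at the origin on the work surface. World frame = base frame: x ahead of the robot, y to its left, z up, the work surface at z = 0. Lengths are in m, angles in rad, forces in N, time in s.
With the tool pointing down it reaches from about 0.35 to 0.85 m from the base axis. Payload 8.1 kg.
Tool frame: the origin (TCP) lies on the centre line of the jaws, within the pads' length; the fingertips stand 17 mm ahead of it and the grasp point (between the pads) lies 2 mm behind it; z points along the fingers, y is the line along which they close (so a half turn about z gives the same grasp; the last joint's range is limited). The gripper opens to 85 mm and grips with 20 to 120 N. Pads are 22 mm wide; open, the fingers measure 114 mm over their backs; the gripper's body (76 mm by 85 mm) begins 54 mm behind the grasp point. The pads swing forward as they close: fully open they stand 13 mm farther back than shut.
Start: joints at [1.044, 0.13, 1.488, -0, 1.523, -0.085], TCP at [0.257, 0.542, 0.248] pointing down, gripper open.
Joint ranges: [-2.96, 2.96], [-0.89, 2.26], [0.02, 2.5], [-1.34, 4.48], [0, 2.73], [-2.66, 2.66]. Speed limits (rad/s): [2.39, 2.39, 2.79, 3.14, 3.14, 3.14].

## Interface

Orientations are given as a 3x3 rotation matrix whose columns are the frame's x, y, z axes.
In Python, from rig import sense, grab_frame, sign_off gives the robot as it stands. The module is installed in compiled form; this text tells all that it offers.
- The arm moves only by the shell command python3 -m creep 'ROWS' [FORCE]. ROWS is JSON, one flat list of numbers, 5 for each row, row after row: the shift along the world's x, y, z each as a share of 0.3 m, from -1 to 1, then the turn about the world's z as a share of pi rad, from -1 to 1, then the opening, from 0 (shut) to 1 (fully open). In form: [dx, dy, dz, spin, claw, dx, dy, dz, spin, claw, ...]. A call has 1 to 5 rows; each row shifts and turns the commanded pose from where the row before left it; what a row does not reach is not made up. A row lasts 1/12 s, in which the tool goes at most 41.7 mm and 7.16 degrees, less where a joint would pass 70% of its speed; a pose out of reach is approached as far as the arm can. A call with a number of a shift or a turn outside -1 to 1 is refused whole. A call with a gripper value outside its range is refused whole. The fingers move at their own pace and stop on an object; FORCE is the grip in N (left out, the last holds). Time passes only in rows, so rows that do not move let the fingers close. It gives the time, the measured TCP pose, the force, the opening and the grip force at its end, in the units of the state.
- sense(): the state, without advancing time (a new reading comes with each control period).
- grab_frame(name): name is "scene" or "top"; returns a dict with "frame" (420x560x3 uint8, red, green, blue), "fx", "fy", "cx", "cy" (pixels), "R" (3x3) and "t" (3): a world point X has camera coordinates R X + t. Camera axes: x right, y down, z forward; pixel columns grow to the right and rows downward; lengths in m; the calibration is good to about 2 mm. A picture is of the moment at which its call begins. There is no depth.
- sign_off(): hands the job in; it is judged then, once.
The state is a dict: "time": time; "joints": joint angles; "qvel": joint speeds; "joint_torque": joint torques, N m; "tcp_pos": TCP position; "orientation": TCP orientation; "wrist_force": force on the tool from outside, world axes, zero at the start; "torque": the same for the moment, N m; "finger_gap": opening from 0.0 (shut) to 1.0 (fully open); "gripper_force": force on a finger pad.
Only numpy, scipy, OpenCV 4.12 (cv2) and the standard library are available. Lean on these libraries where they do the work, as an engineer would, in place of code of your own. Each camera call takes 0.05 s, during which the arm holds its last target. There are 200 camera calls.

## Task

Draw the measuring stylus out of its cover by the bare shaft, lay it on the open rest and let go, then take it again by its thick handle. Holding it by the handle, gently touch its spring tip to the middle of the round landmark on the plaster limb and then to the middle of the long landmark, staying about half a second on each. Finally lay the stylus back in the rest's two notches; never drop it or press hard, and leave the other things on the bench alone.

Things in the scene. Friction and masses are not known exactly. Their poses are not given: they have to be found in the camera images.
- stylus: Loose cranked stylus, 223 mm long, 0.16 kg. Origin: centre line of its flat underside where handle meets shaft; x along the shaft to the tip end, z up. Black handle x -110 to 0, 22 wide, 20 high. Steel shaft x 0 to 97, 12 wide, 12 high, underside flush with the handle's. Square steel head x 97 to 113, z 14 to -18, holds the tip. Starts with the handle in the cover, 85 mm of shaft and the head out.
- tip: The stylus's spring tip, a steel pin ending in a 10 mm ball, pointing down under the head. Origin: lowest point of the ball, at (105, 0, -50) mm in the stylus frame when not pressed. It gives along the stylus's z: starts to move at 1.5 N, up to 7 mm at 5 N.
- cover: Fixed grey block with an aluminium tunnel on top, 130 (x) x 60 x 112 high. Origin: centre of its underside. The tunnel runs along x, its mouth at x = +65 faces +x, closed at -x; floor at z = 70, 40 wide, 36 high inside, 6 mm roof. The stylus lies on the tunnel floor, pointing out along about +x.
- rest: Fixed rest: base 150 (x) x 75 x 12 high, two aluminium posts 14 thick at x = -50 and +50, each with a notch open upwards, floor z = 70, 38 wide (y), cheeks up to z = 84. Origin: centre of the underside. The stylus lies along x; with its origin at (40, 0, 70) it is balanced, handle free between the posts, bare shaft and tip beyond the +x post.
- model: Fixed white plaster limb on a pipe in a bench clamp. Origin: on the bench under the limb. Limb 110 diameter along y, from y = -117 (clamp side) to its rounded end at y = +155, axis at z = 105, top line at z = 160. Clamp base 120 x 130, post and lever around y = -195; lever top z = 175, reaching y = -275.
- mark_round: Round dark steel landmark disc, 28 mm diameter, on the top line of the limb, standing 3 mm proud. Origin: centre of its top face (z about 163 mm above the bench).
- mark_long: Long dark steel landmark plate, 16 x 50 mm (x by y; long side along the limb), on the top line of the limb, standing 3 mm proud. Origin: centre of its top face (z about 163 mm above the bench).
- sanding_block: Bystander: cork sanding block, 90 x 55 x 32 high. Origin: centre of the underside.
- bowl: Bystander: black rubber mixing bowl, 136 diameter, 65 high. Origin: centre of the underside.
- rasp: Bystander: rasp with wooden handle, 240 long along x, handle 28 diameter at -x. Origin: bench level, middle.
There are look-alikes about, which are no part of the job. Of the things like the stylus, leave any that is red; of the rest the larger one is meant.

How it is judged:
On the way, in this order (a step that is already met when the one before it is completed fails the run):
1. the stylus lies level in both notches of the rest, let go (z of stylus in the frame of rest between 0.066 and 0.075 m and y of stylus in the frame of rest between -0.015 and 0.015 m and horizontal distance between stylus and rest below 0.09 m and angle between the x axis of stylus and the x axis of rest, either way round below 0.25 rad and angle between stylus's own z axis and vertical below 0.1 rad and contact force between the fingers and stylus below 0.1 N and linear speed of stylus below 0.02 m/s), for 0.2 s.
2. held by the handle, its tip touches the round landmark within 11 mm of the centre (contact force between tip and mark_round above 0.5 N and horizontal distance between tip and mark_round below 0.011 m and x of the grasp point in the frame of stylus below 0 m and contact force between the fingers and stylus above 1 N), for 0.25 s.
3. held by the handle, its tip touches the long landmark within 11 mm of the centre (contact force between tip and mark_long above 0.5 N and horizontal distance between tip and mark_long below 0.011 m and x of the grasp point in the frame of stylus below 0 m and contact force between the fingers and stylus above 1 N), for 0.25 s.
At the end, for the whole second after the job is handed in: The stylus lies level (within 0.1 rad), tip down, in both notches of the rest: its underside within -4 to +5 mm of the notch floors, its origin within 15 mm of the rest's centre line and 90 mm of the rest's origin, along the rest within 0.25 rad, released and at rest (all of step 1); the robot touches nothing.
It fails at once if a bystander is moved by more than 25 mm (distance of any of sanding_block, bowl, rasp from where it was at the start of the episode above 0.025 m).
It fails at once if the tip is pressed with more than 15 N (contact force between tip and anything else above 15 N).
It fails at once if the stylus falls (moves faster than 0.5 m/s while not held, or sinks below 45 mm above the bench) (height (world z) of stylus below 0.045 m or (linear speed of stylus above 0.5 m/s and contact force between the fingers and stylus below 0.05 N)).
It also fails if it takes over 72 s, if anything falls off the work surface, if the arm or the gripper's body presses on something with over 40 N, if the wrist force passes 120 N, or if a joint passes its speed limit or range.

## Working session

There is one attempt and no reset: what is moved stays moved. The work goes in short steps, Python scripts to look and compute and a shell command to move; the robot and the scene stay as the last step left them, time stands still between calls to the robot, and variables do not carry over. Pictures are saved under pics/ and viewed, at most 10 in all, crops included, and the job is handed in when it is done.

```bash
mkdir -p pics; python3 - <<'E'
from rig import *
import cv2,pickle
for n in ("scene","top"):
    f=grab_frame(n); pickle.dump(f,open(f"{n}.pkl","wb"))
    cv2.imwrite(f"pics/{n}0.png",cv2.resize(f["frame"][:,:,::-1],(800,600),interpolation=cv2.INTER_CUBIC))
    print(n,f["fx"],f["fy"],f["cx"],f["cy"],f["R"],f["t"])
s=sense();print(s)
E
```

```text
scene 400.1118191322763 400.1118191322763 286.7239267272021 207.95427746273012 [[ 0.68335345  0.73005018 -0.00740224]
 [ 0.44071112 -0.42056244 -0.79303275]
 [-0.58206681  0.53865942 -0.60913403]] [-0.3053764  -0.1980852   1.48450191]
top 386.1885111113145 386.1885111113145 289.6490951167536 209.00383373359173 [[-0.00697045 -0.99982946 -0.01710148]
 [-0.99634234  0.00840065 -0.08503741]
 [ 0.08516657  0.01644618 -0.99623099]] [-0.10430993  0.55824319  1.12592676]
{'time': 0.1, 'joints': array([ 1.04358904e+00,  1.31082726e-01,  1.48914989e+00,  1.96337710e-05,
        1.52303411e+00, -8.54112523e-02]), 'qvel': array([ 0.00012359, -0.00418013, -0.0015079 , -0.00032186,  0.00024467,
        0.00113895]), 'joint_torque': array([ 8.80871830e-04, -5.70956826e+01, -5.01940334e+01, -3.11287922e-04,
        8.38223496e-03,  8.34101206e-05]), 'tcp_pos': array([0.25628196, 0.54199533, 0.24736232]), 'orientation': array([[-9.03984726e-01,  4.27563887e-01, -8.59209801e-04],
       [ 4.27564719e-01,  9.03983598e-01, -1.43689075e-03],
       [ 1.62348972e-04, -1.66629509e-03, -9.99998599e-01]]), 'wrist_force': array([ 0.93057136,  0.90015423, -0.50780527]), 'torque': array([ 0.01548257, -0.00509244, -0.00801302]), 'gripper_force': 0.0, 'finger_gap': 1.0007753253533112}
```

View pics/scene0.png

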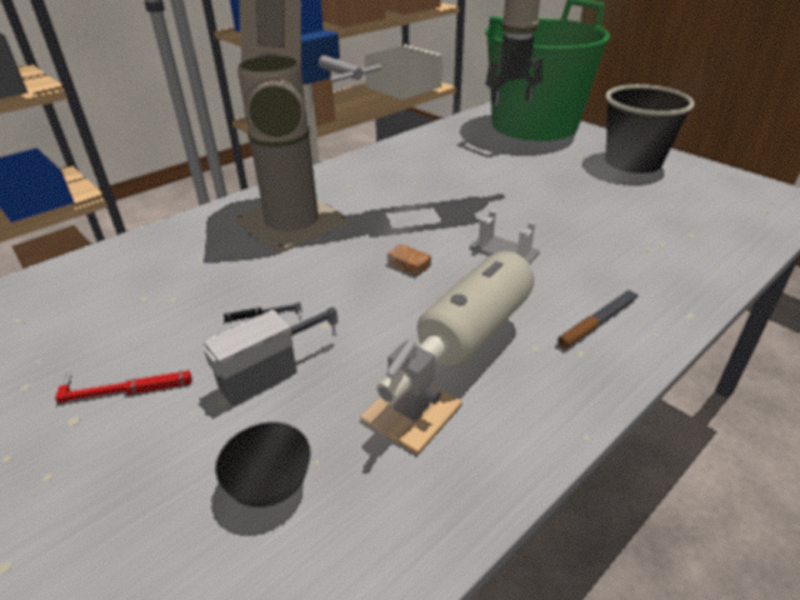

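View pics/top0.png

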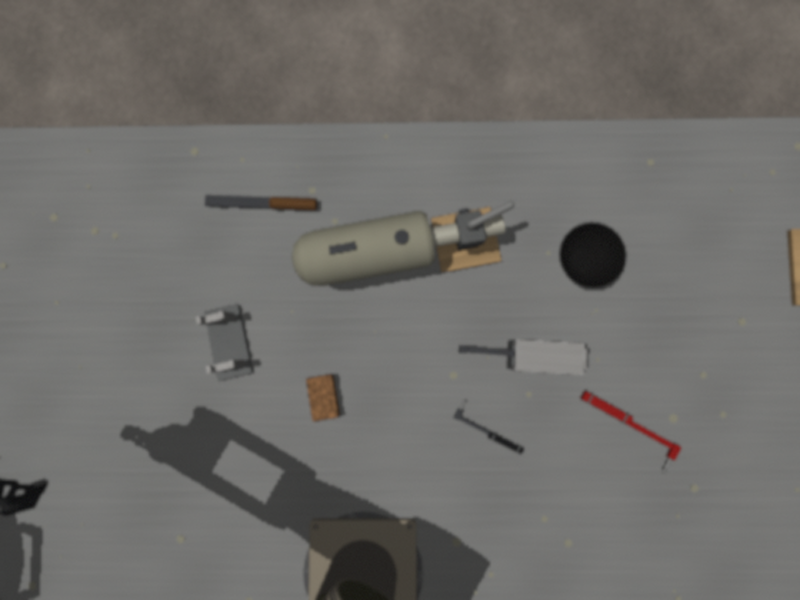

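The scene picture shows the cover, with the stylus sticking out, at about (250,350) and the limb at (475,300). The rest is at (505,240). A small black look-alike lies at (262,312) and a red one at (125,385). In the top picture the stylus head is at (465,349), the cover at (548,357), the rest at (228,342), and the marks at (402,237) and (343,248). I'll enlarge both areas.

```bash
cat > h.py <<'E'
import pickle,cv2,numpy as np
from rig import grab_frame,sense
def load(n): return pickle.load(open(n+".pkl","rb"))
def ray(f,u,v,z):
    R=np.array(f["R"]);t=np.array(f["t"]);c=-R.T@t
    d=R.T@np.array([(u-f["cx"])/f["fx"],(v-f["cy"])/f["fy"],1]); return c+d*(z-c[2])/d[2]
def proj(f,X):
    p=np.array(f["R"])@np.array(X)+f["t"]; return f["fx"]*p[0]/p[2]+f["cx"],f["fy"]*p[1]/p[2]+f["cy"]
def crop(f,x0,y0,w,h,k): return cv2.resize(f["frame"][y0:y0+h,x0:x0+w,::-1],None,fx=k,fy=k,interpolation=cv2.INTER_CUBIC)
E
python3 - <<'E'
from h import *
f=load("top")
a=crop(f,130,200,130,75,6) # rest x:130-260
b=crop(f,310,225,110,50,7)
a=crop(f,130,200,66,74,8); c=crop(f,200,140,120,60,6)
cv2.imwrite("pics/c1.png",crop(f,310,225,110,50,7))
o=np.zeros((600,800,3),np.uint8); o[:592,:528]=a
cv2.imwrite("pics/c2.png",o[:592,:528])
cv2.imwrite("pics/c3.png",crop(f,200,140,110,60,7))
E
```

```text
(no output)
```

View pics/c1.png

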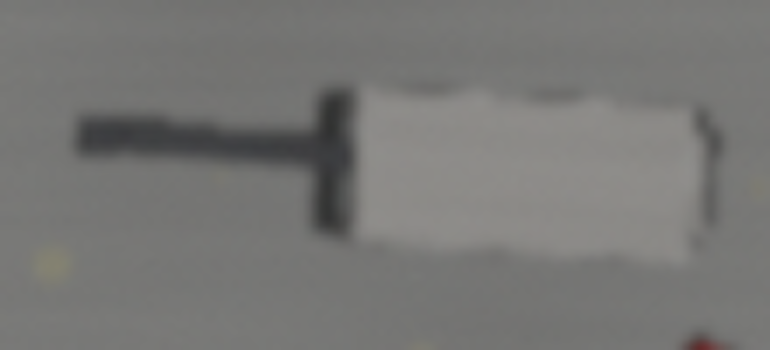

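View pics/c2.png

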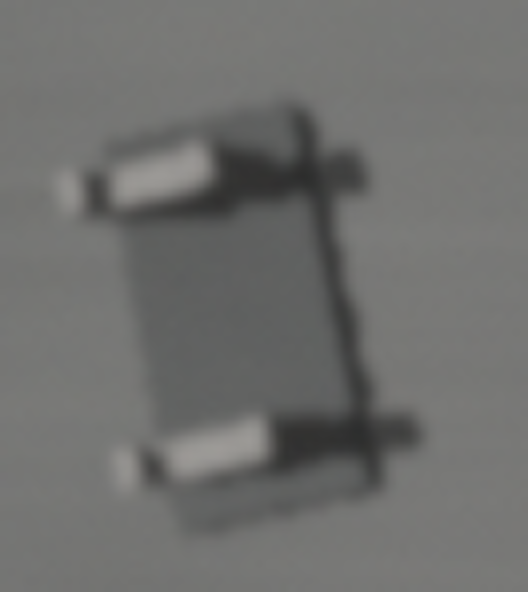

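View pics/c3.png

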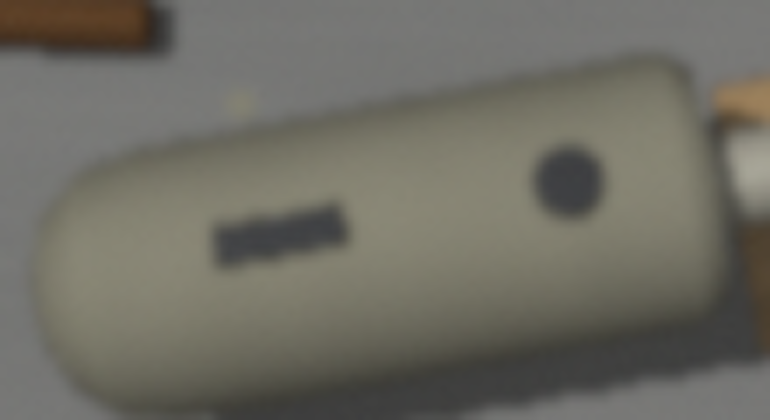

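Crop c1 (×7) shows the head end at about (80,136) and the shaft meeting the mouth at (330,149). In c2 (×8) the rest's post tops are centred at about (137,182) and (193,452), and its base at (242,315). In c3 (×7) the round mark is at (569,181) and the long one at (281,236).

```bash
python3 - <<'E'
from h import *
np.set_printoptions(precision=4,suppress=True)
f=load("top")
def P(n,cx,cy,s,x,y,z):
    p=ray(f,cx+(x+.5)/s-.5,cy+(y+.5)/s-.5,z);print(n,p);return p
P("round",200,140,7,569,181,.163);P("long",200,140,7,281,236,.163)
P("limb end",200,140,7,33,280,.105)
a=P("headend top",310,225,7,80,136,.084);b=P("shaft mouth",310,225,7,320,149,.082)
m=[P("mouth roof corners",310,225,7,x,y,.109) for x,y in((350,88),(345,240))]
print("mouth mid?",(m[0]+m[1])/2)
P("roof back",310,225,7,697,183,.112)
d=a-b;print("stylus yaw",np.degrees(np.arctan2(d[1],d[0])),np.linalg.norm(d))
p=P("post far",130,200,8,137,182,.082);q=P("post near",130,200,8,193,452,.082);c=P("base",130,200,8,242,315,.012)
d=p-q;print("rest mid",(p+q)/2,"yaw",np.degrees(np.arctan2(d[1],d[0])),np.linalg.norm(d))
print([P("bc",130,200,8,x,y,.012) for x,y in((110,140),(295,100),(380,485),(185,535))][0])
E
```

```text
round [ 0.661  -0.0885  0.163 ]
long [0.6411 0.0201 0.163 ]
limb end [0.6348 0.1277 0.105 ]
headend top [ 0.4535 -0.1964  0.084 ]
shaft mouth [ 0.4476 -0.292   0.082 ]
mouth roof corners [ 0.4715 -0.3001  0.109 ]
mouth roof corners [ 0.4128 -0.2968  0.109 ]
mouth mid? [ 0.4421 -0.2985  0.109 ]
roof back [ 0.4339 -0.4324  0.112 ]
stylus yaw 86.51066939115233 0.09579883664684098
post far [0.518  0.2954 0.082 ]
post near [0.4229 0.2733 0.082 ]
base [0.4715 0.2818 0.012 ]
rest mid [0.4705 0.2844 0.082 ] yaw 13.110134130412538 0.09758460760386573
bc [0.5377 0.3333 0.012 ]
bc [0.5522 0.2635 0.012 ]
bc [0.4079 0.2287 0.012 ]
bc [0.3898 0.3014 0.012 ]
[0.5377 0.3333 0.012 ]
```

```bash

python3 -m creep '[0.06,-0.12,0,-0.034,1, 0.06,-0.12,0,-0.034,1, 0.06,-0.12,0,-0.034,1, 0.06,-0.12,0,-0.034,1, 0.06,-0.12,0,-0.034,1]' >/dev/null
python3 -m creep '[0.06,-0.12,0,-0.034,1, 0.06,-0.12,0,-0.034,1, 0.06,-0.12,0,-0.034,1, 0.06,-0.12,0,-0.034,1, 0.06,-0.12,0,-0.034,1]'
python3 -m creep '[0,-0.12,0,-0.034,1, 0,-0.13,0,0,1, 0,-0.13,0,0,1, 0,-0.13,0,0,1, 0,-0.13,0,0,1]' >/dev/null
python3 -m creep '[0,-0.13,0,0,1, 0,-0.13,0,0,1, 0,-0.13,0,0,1, 0,-0.13,0,0,1, 0,0,0,0,1]'
```

```text
time: 0.93
tcp_pos: [0.4367, 0.1805, 0.2481]
orientation: [[-0.056, 0.998, -0.0], [0.998, 0.056, -0.0], [0.0, -0.0, -1.0]]
wrist_force: [0.4, 0.6, 0.6]
finger_gap: 1.0
gripper_force: 0.0
time: 1.77
tcp_pos: [0.4355, -0.1715, 0.2479]
orientation: [[0.051, 0.999, -0.001], [0.999, -0.051, -0.002], [-0.002, -0.001, -1.0]]
wrist_force: [0.5, -0.2, -0.3]
finger_gap: 1.0
gripper_force: 0.0
```

```bash

python3 -m creep '[0.015,-0.112,0,0,1, 0.015,-0.112,0,0,1, 0.015,-0.112,0,0,1, 0,0,-0.1,0,1, 0,0,-0.1,0,1]' >/dev/null
python3 -m creep '[0,0,-0.1,0,1, 0,0,0,0,1, 0,0,0,0,1]'
python3 - <<'E'
from h import *
f=grab_frame("scene"); pickle.dump(f,open("s1.pkl","wb"))
g=grab_frame("top")
cv2.imwrite("pics/c4.png",np.vstack([crop(f,130,170,130,75,6)[:300],crop(g,310,215,111,42,7)[:,:780] if 0 else cv2.resize(crop(g,310,215,111,42,7),(780,295))]))
E
```

```text
time: 2.43
tcp_pos: [0.4486, -0.2651, 0.1565]
orientation: [[0.046, 0.999, -0.004], [0.999, -0.046, 0.003], [0.003, -0.004, -1.0]]
wrist_force: [-0.3, 0.8, 0.0]
finger_gap: 1.003
gripper_force: 0.0
```

View pics/c4.png

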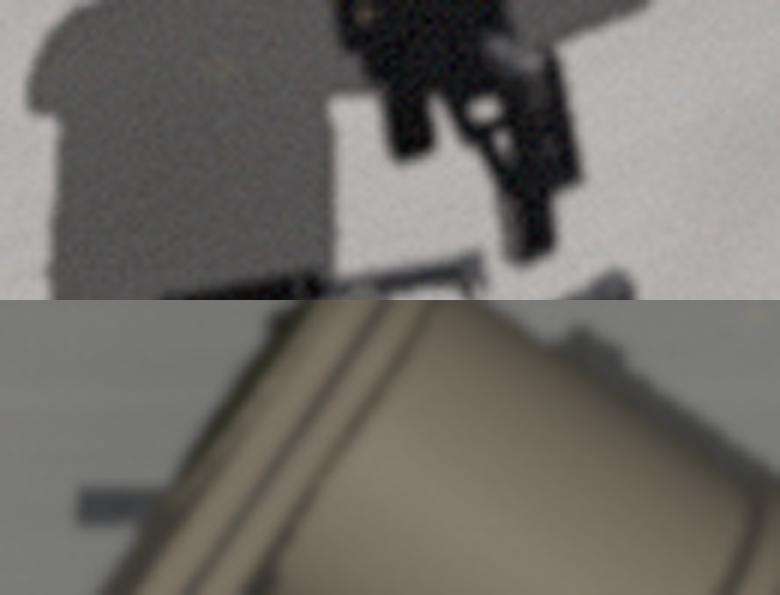

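The upper half of c4 (scene) shows the open fingers, tips at about (408,155) and (528,260), straddling the shaft whose head is at (600,290). In the lower half (top view) the arm hides the shaft except its end at (90,505). I'll go down and close.

```bash

python3 -m creep '[0,-0.02,-0.07,0,1, 0,0,-0.07,0,1, 0,0,-0.07,0,1, 0,0,-0.065,0,1, 0,0,0,0,1]'
python3 -m creep '[0,0,0,0,0.5, 0,0,0,0,0.35, 0,0,0,0,0.25, 0,0,0,0,0.15, 0,0,0,0,0.05]' 60
python3 -m creep '[0,0,0,0,0, 0,0,0,0,0, 0,0,0,0,0, 0,0,0,0,0, 0,0,0,0,0]' 80
```

```text
time: 2.95
tcp_pos: [0.4493, -0.2716, 0.0744]
orientation: [[0.046, 0.999, -0.002], [0.999, -0.046, 0.001], [0.001, -0.002, -1.0]]
wrist_force: [-0.3, 1.0, -1.0]
finger_gap: 1.0
gripper_force: 0.0
time: 3.37
tcp_pos: [0.4508, -0.2729, 0.0772]
orientation: [[0.046, 0.999, 0.002], [0.999, -0.046, -0.001], [-0.001, 0.002, -1.0]]
wrist_force: [0.0, 0.4, -0.4]
finger_gap: 0.299
gripper_force: 0.0
time: 3.78
tcp_pos: [0.4503, -0.2727, 0.0765]
orientation: [[0.046, 0.999, 0.001], [0.999, -0.046, -0.0], [-0.0, 0.001, -1.0]]
wrist_force: [-1.9, 0.9, 6.0]
finger_gap: 0.119
gripper_force: 79.6
```

```bash

python3 -m creep '[0,0,0.01,0,0, 0.001,0.02,0,0,0, 0.003,0.05,0,0,0, 0.003,0.05,0,0,0, 0.003,0.05,0,0,0]'
python3 -m creep '[0.003,0.05,0,0,0, 0.003,0.05,0,0,0, 0.003,0.05,0,0,0, 0.003,0.05,0,0,0, 0.003,0.03,0,0,0]'
python3 -m creep '[0,0.03,0,0,0, 0,0.03,0,0,0, 0,0,0.02,0,0, 0,0,0.04,0,0, 0,0,0,0,0]'
python3 - <<'E'
from h import *
f=grab_frame("scene");g=grab_frame("top"); pickle.dump(f,open("s2.pkl","wb"));pickle.dump(g,open("t2.pkl","wb"))
cv2.imwrite("pics/c5.png",np.vstack([crop(f,140,170,130,50,6),crop(g,260,210,130,50,6)]))
E
```

```text
time: 4.2
tcp_pos: [0.4526, -0.2195, 0.0782]
orientation: [[0.046, 0.999, -0.001], [0.999, -0.046, 0.001], [0.001, -0.001, -1.0]]
wrist_force: [-0.0, 0.1, -1.2]
finger_gap: 0.122
gripper_force: 78.6
time: 4.62
tcp_pos: [0.4569, -0.1497, 0.0782]
orientation: [[0.045, 0.999, -0.001], [0.999, -0.045, 0.001], [0.001, -0.001, -1.0]]
wrist_force: [0.5, -1.1, -1.3]
finger_gap: 0.12
gripper_force: 78.6
time: 5.03
tcp_pos: [0.4591, -0.1353, 0.0998]
orientation: [[0.046, 0.999, 0.004], [0.999, -0.046, -0.002], [-0.002, 0.004, -1.0]]
wrist_force: [0.3, -1.0, -0.9]
finger_gap: 0.121
gripper_force: 78.7
```

View pics/c5.png

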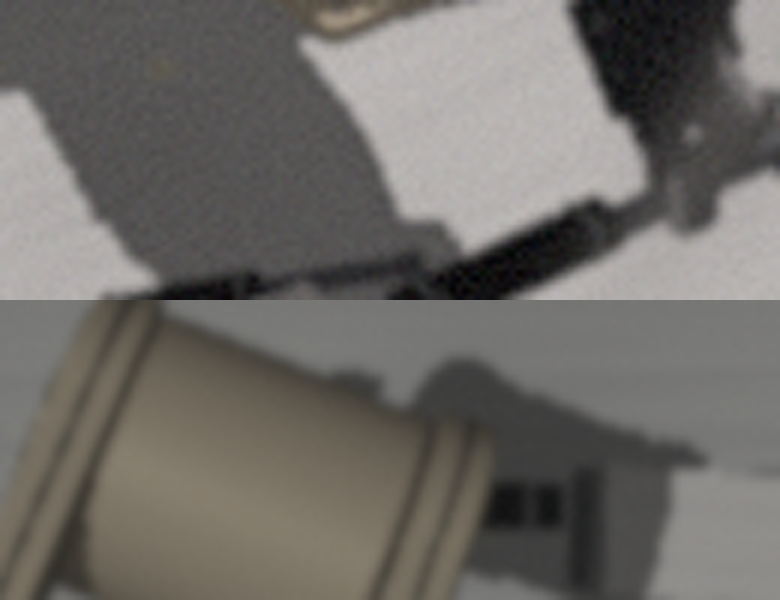

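The scene half of c5 shows the stylus held by the shaft, its handle at about (520,250) well clear of the cover. In the top half the arm hides it. I'll lift and carry it to the rest.

```bash

python3 -m creep '[0,0,0.05,0,0, 0,0,0.1,0,0, 0,0,0.1,0,0, 0,0,0.1,0,0, 0,0,0.1,0,0]' >/dev/null
python3 -m creep '[0,0,0.05,0,0, 0.012,0.06,0,-0.017,0, 0.012,0.06,0,-0.017,0, 0.012,0.06,0,-0.017,0, 0.012,0.06,0,-0.017,0]' >/dev/null
python3 -m creep '[0.012,0.06,0,-0.017,0, 0.012,0.06,0,-0.017,0, 0.012,0.06,0,-0.017,0, 0.012,0.06,0,-0.017,0, 0.012,0.06,0,-0.017,0]' >/dev/null
python3 -m creep '[0.012,0.06,0,-0.017,0, 0.012,0.06,0,-0.017,0, 0.012,0.06,0,-0.017,0, 0.012,0.06,0,-0.017,0, 0.012,0.06,0,-0.017,0]' >/dev/null
python3 -m creep '[0.012,0.06,0,-0.017,0, 0.012,0.06,0,-0.017,0, 0.012,0.06,0,-0.017,0, 0.012,0.06,0,-0.017,0, 0.012,0.06,0,-0.017,0]' >/dev/null
python3 -m creep '[0.012,0.06,0,-0.017,0, 0.012,0.06,0,-0.017,0, 0.012,0.06,0,-0.017,0, 0,0,0,0,0, 0,0,0,0,0]'
```

```text
time: 7.63
tcp_pos: [0.5368, 0.2617, 0.2463]
orientation: [[0.939, 0.344, -0.001], [0.344, -0.939, -0.001], [-0.001, 0.0, -1.0]]
wrist_force: [-0.1, -0.7, -1.1]
finger_gap: 0.12
gripper_force: 78.6
```

```bash

python3 -m creep '[0.015,0.063,0,-0.0205,0, 0.015,0.063,0,-0.02,0, 0,0,-0.08,0,0, 0,0,-0.1,0,0, 0,0,-0.1,0,0]' >/dev/null
python3 -m creep '[0,0,-0.1,0,0, 0,0,-0.06,0,0, 0,0,0,0,0, 0,0,0,0,0, 0,0,0,0,0]'
python3 - <<'E'
from h import *
f=grab_frame("scene");g=grab_frame("top"); pickle.dump(f,open("s2.pkl","wb"));pickle.dump(g,open("t2.pkl","wb"))
print(proj(f,(.47,.283,.1)),proj(g,(.47,.283,.1)))
cv2.imwrite("pics/c6.png",np.vstack([crop(f,305,115,113,43,7),crop(g,100,195,113,42,7)]))
E
```

```text
time: 8.47
tcp_pos: [0.5469, 0.2991, 0.1167]
orientation: [[0.975, 0.221, 0.002], [0.221, -0.975, 0.001], [0.002, -0.0, -1.0]]
wrist_force: [-0.2, -0.6, -0.9]
finger_gap: 0.118
gripper_force: 78.6
(np.float64(354.81847174332677), np.float64(149.80994683004025)) (np.float64(148.2078325363089), np.float64(239.23435679078744))
```

View pics/c6.png

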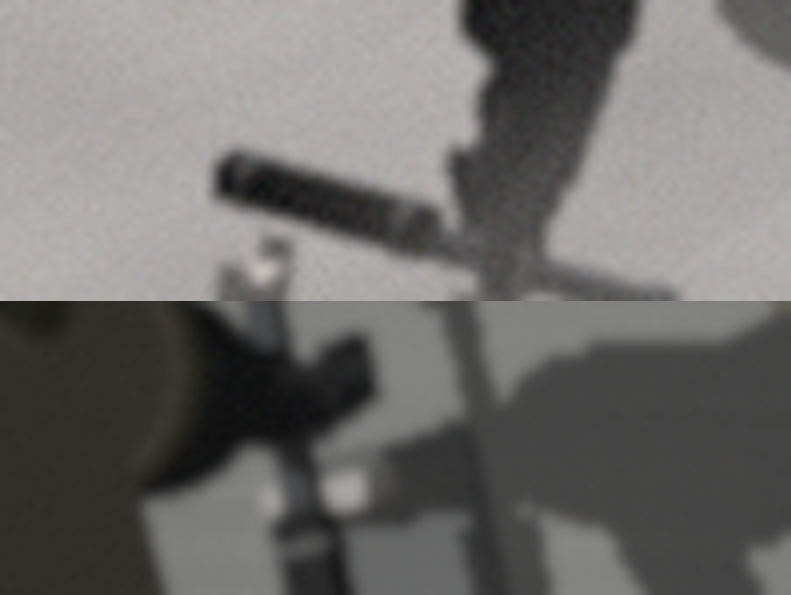

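Scene half of c6: handle back end at about (235,178), front end at (420,228), approaching above the rest posts. Top half: the shaft passes at (300,490) between the far post's cheeks (270,500) and (345,490). I'll check level and centring numerically.

```bash
python3 - <<'E'
from h import *
f=load("s2");g=load("t2")
T=np.array([.5469,.2991]);d=np.array([.975,.221])
def pt(x,z): return (*(T+d*(x-.0365)),.110+z)
for x in(-.11,0): 
    for z in (0,.01,.02):
        u,v=proj(f,pt(x,z));print(x,z,"scene crop",(u-305)*7,(v-115)*7)
for x in(-.02,0,.01,.02):
    u,v=proj(g,pt(x,.012));print(x,"top crop",(u-100)*7,300+(v-195)*7)
n=np.array([-.221,.975])
for y in(-.0265,0,.0265):
    p=np.array([.471,.283])+.05*d+y*n;u,v=proj(g,(*p,.084));print(y,"post",(u-100)*7,300+(v-195)*7)
E
```

```text
-0.11 0 scene crop 219.84404692871942 187.21727159063403
-0.11 0.01 scene crop 221.29197676004685 168.25032815041095
-0.11 0.02 scene crop 222.75333307712935 149.1075064387391
0 0 scene crop 433.0054005276099 250.5740346311955
0 0.01 scene crop 435.5314943212795 231.1744089511651
0 0.02 scene crop 438.0819261618907 211.58787453416227
-0.02 top crop 307.9619480931499 553.0331094665443
0 top crop 297.94342564580984 502.98157470528224
0.01 top crop 292.94652684668176 478.01756875952583
0.02 top crop 287.95784256674096 453.0946017289234
-0.0265 post 392.32855745689324 471.51405833385627
0 post 328.3764273033845 486.5104848895239
0.0265 post 264.41564145409114 501.5089411587576
```

```bash

python3 -m creep '[0,0,-0.05,0,0, 0,0,-0.05,0,0, 0,0,-0.02,0,0, 0,0,0,0,0]'
python3 -m creep '[0,0,-0.007,0,0, 0,0,0,0,0, 0,0,0,0,0]'
```

```text
time: 8.9
tcp_pos: [0.5452, 0.2991, 0.0782]
orientation: [[0.975, 0.221, -0.001], [0.221, -0.975, -0.001], [-0.001, 0.0, -1.0]]
wrist_force: [-0.4, 0.0, -0.8]
finger_gap: 0.125
gripper_force: 78.6
time: 9.15
tcp_pos: [0.5464, 0.2997, 0.0779]
orientation: [[0.975, 0.221, 0.002], [0.221, -0.975, 0.001], [0.002, -0.0, -1.0]]
wrist_force: [-0.5, 0.1, -0.4]
finger_gap: 0.122
gripper_force: 78.6
```

```bash

python3 -m creep '[0,0,-0.004,0,0, 0,0,0,0,0, 0,0,0,0,0]'
python3 -m creep '[0,0,-0.003,0,0, 0,0,0,0,0, 0,0,0,0,0]'
```

```text
time: 9.4
tcp_pos: [0.5466, 0.2998, 0.0769]
orientation: [[0.975, 0.221, 0.002], [0.221, -0.975, 0.001], [0.002, -0.0, -1.0]]
wrist_force: [-0.1, -0.1, 5.3]
finger_gap: 0.118
gripper_force: 79.6
time: 9.65
tcp_pos: [0.5466, 0.2998, 0.0766]
orientation: [[0.975, 0.221, 0.002], [0.221, -0.975, 0.001], [0.002, -0.0, -1.0]]
wrist_force: [-2.8, -1.8, 11.5]
finger_gap: 0.12
gripper_force: 80.5
```

```bash

python3 -m creep '[0,0,0.003,0,0.1, 0,0,0,0,0.2, 0,0,0,0,0.3, 0,0,0,0,0.5, 0,0,0,0,0.7]' 20
python3 -m creep '[0,0,0,0,1, 0,0,0,0,1, 0,0,0,0,1, 0,0,0,0,1]'
python3 -m creep '[0,0,0.05,0,1, 0,0,0.1,0,1, 0,0,0.1,0,1, 0,0,0.1,0,1, 0,0,0,0,1]'
python3 - <<'E'
from h import *
f=grab_frame("scene");g=grab_frame("top"); pickle.dump(f,open("s3.pkl","wb"));pickle.dump(g,open("t3.pkl","wb"))
cv2.imwrite("pics/c7.png",np.vstack([crop(f,305,125,113,43,7),crop(g,100,190,113,42,7)]))
E
```

```text
time: 10.07
tcp_pos: [0.5454, 0.2993, 0.075]
orientation: [[0.975, 0.221, -0.001], [0.221, -0.975, -0.0], [-0.001, 0.0, -1.0]]
wrist_force: [0.8, 0.6, -0.5]
finger_gap: 0.574
gripper_force: 0.0
time: 10.4
tcp_pos: [0.5457, 0.2994, 0.0754]
orientation: [[0.975, 0.221, -0.0], [0.221, -0.975, -0.0], [-0.0, 0.0, -1.0]]
wrist_force: [-0.3, -0.1, 0.5]
finger_gap: 1.0
gripper_force: 0.0
time: 10.82
tcp_pos: [0.5492, 0.301, 0.1887]
orientation: [[0.975, 0.221, 0.01], [0.221, -0.975, 0.005], [0.011, -0.002, -1.0]]
wrist_force: [1.5, 0.1, 1.5]
finger_gap: 0.999
gripper_force: 0.0
```

View pics/c7.png

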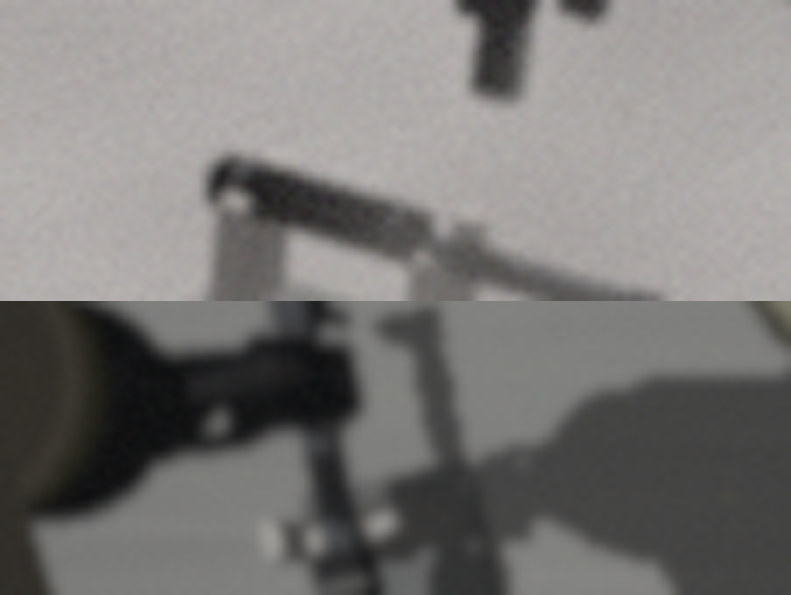

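Scene half of c7 shows the stylus lying level on both posts at (240,200) and (430,265), released. In the top half the shaft is at (340,530) between cheeks (275,540) and (383,520). Next I'll take the handle.

```bash

python3 -m creep '[-0.082,-0.018,0,0,1, -0.082,-0.018,0,0,1, -0.082,-0.018,0,0,1, 0,0,-0.08,0,1, 0,0,-0.08,0,1]' >/dev/null
python3 -m creep '[0,0,-0.08,0,1, 0,0,-0.07,0,1, 0,0,-0.03,0,1, 0,0,0,0,1, 0,0,0,0,1]'
python3 -m creep '[0,0,0,0,0.6, 0,0,0,0,0.5, 0,0,0,0,0.4, 0,0,0,0,0.3, 0,0,0,0,0.2]' 60
python3 -m creep '[0,0,0,0,0.1, 0,0,0,0,0, 0,0,0,0,0, 0,0,0,0,0, 0,0,0,0,0]' 80
```

```text
time: 11.75
tcp_pos: [0.4712, 0.2829, 0.0777]
orientation: [[0.975, 0.221, -0.002], [0.221, -0.975, -0.001], [-0.002, 0.0, -1.0]]
wrist_force: [-0.2, 0.3, 0.4]
finger_gap: 1.002
gripper_force: 0.0
time: 12.17
tcp_pos: [0.4724, 0.2834, 0.0792]
orientation: [[0.975, 0.221, 0.001], [0.221, -0.975, 0.001], [0.001, -0.0, -1.0]]
wrist_force: [0.7, 0.2, -0.6]
finger_gap: 0.302
gripper_force: 0.0
time: 12.58
tcp_pos: [0.4725, 0.2835, 0.0794]
orientation: [[0.975, 0.221, 0.001], [0.221, -0.975, 0.001], [0.001, -0.0, -1.0]]
wrist_force: [-0.3, -0.5, 6.5]
finger_gap: 0.249
gripper_force: 79.1
```

```bash

python3 -m creep '[0,0,0.03,0,0, 0,0,0.08,0,0, 0,0,0.1,0,0, 0,0,0.1,0,0, 0,0,0.1,0,0]'
python3 -m creep '[0,0,0.1,0,0, 0,0,0.1,0,0, 0.01,-0.06,0,0,0, 0.01,-0.08,0,0,0, 0.01,-0.09,0,0,0]' >/dev/null
python3 -m creep '[0.01,-0.09,0,0,0, 0.01,-0.09,0,0,0, 0.01,-0.09,0,0,0, 0.01,-0.09,0,0,0, 0.01,-0.09,0,0,0]' >/dev/null
python3 -m creep '[0.01,-0.09,0,0,0, 0.01,-0.09,0,0,0, 0.01,-0.09,0,0,0, 0.01,-0.09,0,0,0, 0.01,-0.09,0,0,0]' >/dev/null
python3 -m creep '[0.01,-0.09,0,0,0, 0.01,-0.09,0,0,0, 0.01,-0.04,0,0,0, 0,0,0,0,0, 0,0,0,0,0]'
python3 - <<'E'
from h import *
f=grab_frame("scene");g=grab_frame("top"); pickle.dump(f,open("s4.pkl","wb"));pickle.dump(g,open("t4.pkl","wb"))
cv2.imwrite("pics/c8.png",np.vstack([crop(f,290,160,100,38,8)[:,:784],crop(g,250,135,98,37,8)]) if 0 else np.vstack([crop(f,290,170,98,37,8),crop(g,235,140,98,37,8)]))
E
```

```text
time: 13.0
tcp_pos: [0.4711, 0.2828, 0.2025]
orientation: [[0.975, 0.221, -0.002], [0.221, -0.975, -0.001], [-0.002, 0.0, -1.0]]
wrist_force: [0.4, -0.3, -1.0]
finger_gap: 0.239
gripper_force: 78.3
time: 14.67
tcp_pos: [0.5197, -0.1218, 0.2613]
orientation: [[0.976, 0.219, -0.001], [0.219, -0.976, 0.001], [-0.001, -0.001, -1.0]]
wrist_force: [-0.2, 0.3, -1.3]
finger_gap: 0.246
gripper_force: 78.4
```

View pics/c8.png

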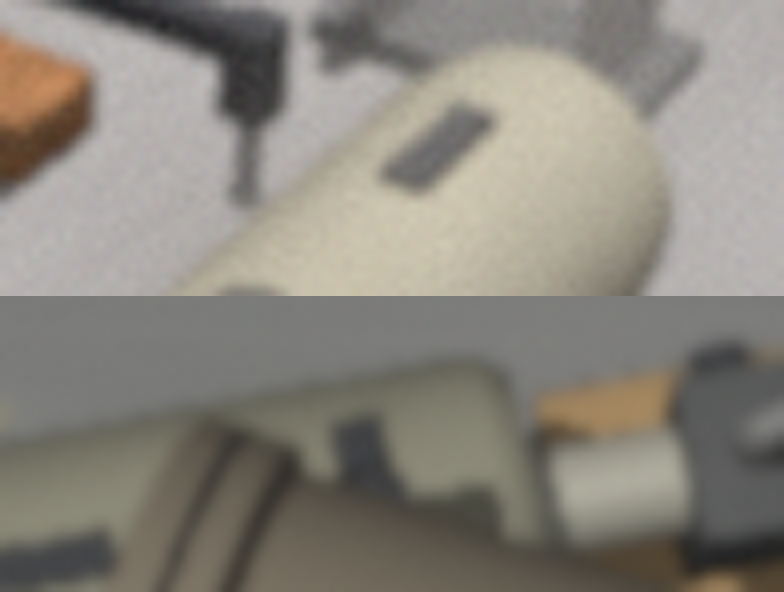

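Scene half of c8 shows the ball's lowest point at (245,205), with the edge of the round mark at (250,292). In the top half, the head's far edge is at about (358,415).

```bash
python3 - <<'E'
from h import *
f=load("s4");g=load("t4")
print("tip scene",ray(f,290+245.5/8-.5,170+205.5/8-.5,.202))
h=ray(g,235+358.5/8-.5,140+(415.5-296)/8-.5,.266);print("head far edge",h,"tip from it",h[:2]-.008*np.array([.975,.221]))
s=load("scene")  # round mark expected in the first scene view vs. estimate
print(proj(s,(.661,-.0885,.163)),proj(s,(.6411,.0201,.163)))
E
```

```text
tip scene [ 0.65938643 -0.09044691  0.202     ]
head far edge [ 0.66677595 -0.08899771  0.266     ] tip from it [ 0.65897595 -0.09076571]
(np.float64(320.53043655578097), np.float64(208.4499204098187)) (np.float64(343.9076527387333), np.float64(187.1197759619358))
```

```bash

python3 -m creep '[0.006,0.006,-0.04,0,0, 0,0,-0.04,0,0, 0,0,-0.03,0,0, 0,0,0,0,0]'
python3 -m creep '[0,0,-0.006,0,0, 0,0,0,0,0]'
python3 -m creep '[0,0,-0.006,0,0, 0,0,0,0,0]'
```

```text
time: 15.1
tcp_pos: [0.52, -0.1188, 0.2246]
orientation: [[0.975, 0.222, -0.005], [0.222, -0.975, 0.002], [-0.005, -0.003, -1.0]]
wrist_force: [-0.2, -0.5, -1.7]
finger_gap: 0.245
gripper_force: 78.4
time: 15.27
tcp_pos: [0.5215, -0.1198, 0.2262]
orientation: [[0.975, 0.221, -0.001], [0.221, -0.975, 0.0], [-0.001, -0.0, -1.0]]
wrist_force: [0.5, 0.3, -1.1]
finger_gap: 0.237
gripper_force: 78.4
time: 15.43
tcp_pos: [0.5219, -0.1201, 0.2251]
orientation: [[0.975, 0.221, 0.001], [0.221, -0.975, -0.0], [0.001, 0.0, -1.0]]
wrist_force: [-0.6, -0.8, -1.7]
finger_gap: 0.24
gripper_force: 78.4
```

```bash

python3 -m creep '[0,0,-0.006,0,0, 0,0,0,0,0, 0,0,0,0,0]' | grep -E 'tcp|wrist'
python3 -m creep '[0,0,-0.005,0,0, 0,0,0,0,0, 0,0,0,0,0]'| grep -E 'tcp|wrist'
python3 -m creep '[0,0,-0.005,0,0, 0,0,0,0,0, 0,0,0,0,0]'| grep -E 'tcp|wrist'
```

```text
tcp_pos: [0.5217, -0.12, 0.2232]
wrist_force: [-0.5, 0.0, -0.4]
tcp_pos: [0.5219, -0.1201, 0.2219]
wrist_force: [-0.5, -0.3, -0.6]
tcp_pos: [0.5219, -0.1201, 0.2203]
wrist_force: [-0.8, -0.5, 1.0]
```

```bash

python3 -m creep '[0,0,-0.004,0,0, 0,0,0,0,0, 0,0,0,0,0, 0,0,0,0,0, 0,0,0,0,0]'| grep -E 'time|tcp|wrist'
python3 -m creep '[0,0,0,0,0, 0,0,0,0,0, 0,0,0,0,0]'| grep -E 'time|tcp|wrist'
python3 - <<'E'
from h import *
f=grab_frame("scene");pickle.dump(f,open("s5.pkl","wb"))
cv2.imwrite("pics/c9.png",crop(f,295,175,60,50,12))
E
```

```text
time: 16.6
tcp_pos: [0.5218, -0.1201, 0.219]
wrist_force: [0.2, -0.8, 1.0]
time: 16.85
tcp_pos: [0.5218, -0.12, 0.219]
wrist_force: [-0.6, -0.4, 0.6]
```

View pics/c9.png

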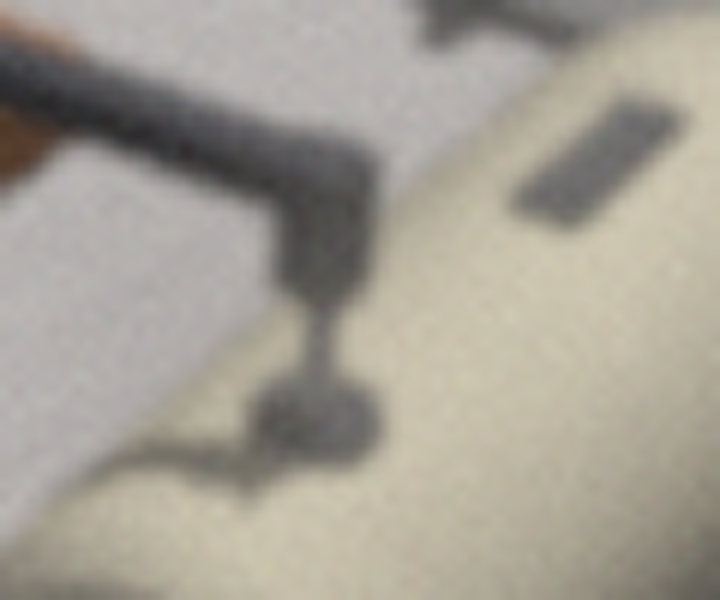

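c9 shows the tip standing on the round disc: disc centre about (315,418), ball about (318,412), and wrist force about 2 N above free. Next, the long mark.

```bash

python3 -m creep '[0,0,0.03,0,0, 0,0,0.06,0,0, -0.0132,0.0724,0,0,0, -0.0132,0.0724,0,0,0, -0.0132,0.0724,0,0,0]'| grep -E 'time|tcp|wrist'
python3 -m creep '[-0.0132,0.0724,0,0,0, -0.0132,0.0724,0,0,0, 0,0,-0.04,0,0, 0,0,-0.03,0,0, 0,0,0,0,0]'| grep -E 'time|tcp|wrist'
python3 -m creep '[0,0,0,0,0, 0,0,0,0,0]'| grep -E 'time|tcp|wrist'
```

```text
time: 17.32
tcp_pos: [0.5095, -0.0543, 0.2464]
wrist_force: [0.1, 0.1, -1.2]
time: 17.73
tcp_pos: [0.5007, -0.0114, 0.2223]
wrist_force: [0.3, 1.5, -0.8]
time: 17.9
tcp_pos: [0.5018, -0.0122, 0.2248]
wrist_force: [0.2, -0.1, -1.3]
```

```bash

python3 -m creep '[0,0.002,-0.008,0,0, 0,0,-0.006,0,0, 0,0,0,0,0, 0,0,0,0,0]'| grep -E 'tcp|wrist'
python3 -m creep '[0,0,-0.006,0,0, 0,0,0,0,0, 0,0,0,0,0, 0,0,0,0,0, 0,0,0,0,0]'| grep -E 'tcp|wrist'
python3 -m creep '[0,0,0,0,0, 0,0,0,0,0, 0,0,0,0,0]'| grep -E 'time|tcp|wrist'
python3 - <<'E'
from h import *
f=grab_frame("scene");pickle.dump(f,open("s6.pkl","wb"))
cv2.imwrite("pics/c10.png",crop(f,310,150,70,58,11))
E
```

```text
tcp_pos: [0.5022, -0.0112, 0.2211]
wrist_force: [-0.2, -1.3, 0.1]
tcp_pos: [0.5021, -0.0109, 0.2191]
wrist_force: [0.5, -0.3, 1.5]
time: 18.9
tcp_pos: [0.502, -0.0108, 0.219]
wrist_force: [0.3, -0.3, 1.9]
```

View pics/c10.png

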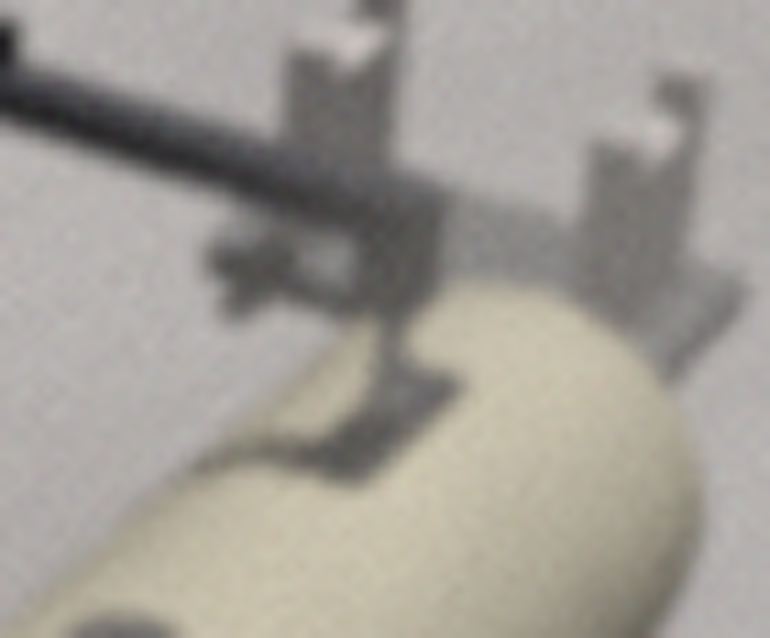

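c10 shows the tip standing on the long plate: plate centre about (380,420), ball about (387,410), force about 3 N. Now back to the rest.

```bash

python3 -m creep '[0,0,0.03,0,0, 0,0,0.06,0,0, 0,0,0.06,0,0, -0.0092,0.06,0,0,0, -0.0092,0.09,0,0,0]'| grep -E 'time|tcp|wrist'
python3 -m creep '[-0.0092,0.09,0,0,0, -0.0092,0.09,0,0,0, -0.0092,0.09,0,0,0, -0.0092,0.09,0,0,0, -0.0092,0.09,0,0,0]'| grep -E 'time|tcp|wrist'
python3 -m creep '[-0.0092,0.09,0,0,0, -0.0092,0.09,0,0,0, -0.0092,0.09,0,0,0, -0.0092,0.09,0,0,0, 0,0.03,0,0,0]'| grep -E 'time|tcp|wrist'
python3 -m creep '[0,0,0,0,0, 0,0,0,0,0, 0,0,0,0,0]'
```

```text
time: 19.37
tcp_pos: [0.4968, 0.0333, 0.2656]
wrist_force: [0.5, 0.4, -1.6]
time: 19.78
tcp_pos: [0.4817, 0.1706, 0.2639]
wrist_force: [-0.1, -0.3, -0.7]
time: 20.2
tcp_pos: [0.47, 0.2894, 0.2637]
wrist_force: [-0.6, -0.1, -2.0]
time: 20.45
tcp_pos: [0.4716, 0.2852, 0.2638]
orientation: [[0.975, 0.22, -0.001], [0.22, -0.975, -0.001], [-0.001, 0.001, -1.0]]
wrist_force: [0.6, 0.1, -1.5]
finger_gap: 0.246
gripper_force: 78.7
```

```bash

python3 -m creep '[0,0.007,-0.08,0,0, 0,0,-0.1,0,0, 0,0,-0.1,0,0, 0,0,-0.1,0,0, 0,0,-0.1,0,0]'| grep -E 'tcp|wrist'
python3 -m creep '[0,0,-0.07,0,0, 0,0,-0.04,0,0, 0,0,0,0,0, 0,0,0,0,0]'| grep -E 'tcp|wrist'
python3 -m creep '[0,0,-0.007,0,0, 0,0,0,0,0, 0,0,0,0,0]'| grep -E 'tcp|wrist'
```

```text
tcp_pos: [0.4719, 0.2868, 0.1189]
wrist_force: [-0.6, 0.6, -1.6]
tcp_pos: [0.4718, 0.2876, 0.0872]
wrist_force: [1.1, 0.2, -1.3]
tcp_pos: [0.4726, 0.2888, 0.0865]
wrist_force: [-1.3, 0.5, -1.1]
```

```bash

python3 -m creep '[0,0,-0.014,0,0, 0,0,0,0,0, 0,0,0,0,0]'| grep -E 'tcp|wrist'
python3 -m creep '[0,0,-0.004,0,0, 0,0,0,0,0, 0,0,0,0,0]'| grep -E 'tcp|wrist'
python3 -m creep '[0,0,-0.004,0,0, 0,0,0,0,0, 0,0,0,0,0]'| grep -E 'tcp|wrist'
```

```text
tcp_pos: [0.4714, 0.2883, 0.0805]
wrist_force: [1.0, 0.7, -1.0]
tcp_pos: [0.4716, 0.2884, 0.0795]
wrist_force: [0.3, -0.1, -0.1]
tcp_pos: [0.4717, 0.2884, 0.0793]
wrist_force: [-4.8, -2.1, 9.2]
```

Contact at the expected height. I'll release, back off upward and check.

```bash

python3 -m creep '[0,0,0.003,0,0.3, 0,0,0,0,0.4, 0,0,0,0,0.5, 0,0,0,0,0.7, 0,0,0,0,0.9]' 20| grep -E 'tcp|wrist|gap'
python3 -m creep '[0,0,0,0,1, 0,0,0,0,1, 0,0,0,0,1, 0,0,0.05,0,1, 0,0,0.1,0,1]'| grep -E 'tcp|wrist|gap'
python3 -m creep '[0,0,0.1,0,1, 0,0,0.1,0,1, -0.05,-0.1,0.05,0,1, -0.05,-0.1,0,0,1, -0.05,-0.1,0,0,1]' >/dev/null
python3 -m creep '[0,-0.1,0,0,1, 0,-0.1,0,0,1, 0,-0.1,0,0,1, 0,0,0,0,1, 0,0,0,0,1]'
python3 - <<'E'
from h import *
f=grab_frame("scene");g=grab_frame("top"); pickle.dump(f,open("s7.pkl","wb"));pickle.dump(g,open("t7.pkl","wb"))
cv2.imwrite("pics/c11.png",np.hstack([crop(f,320,125,65,60,6),crop(g,120,190,65,60,6)]))
E
```

```text
tcp_pos: [0.4715, 0.2883, 0.0789]
wrist_force: [-0.8, 0.5, 0.9]
finger_gap: 0.77
tcp_pos: [0.4686, 0.2868, 0.1201]
wrist_force: [0.5, -0.3, -0.2]
finger_gap: 1.001
time: 23.87
tcp_pos: [0.4267, 0.1071, 0.1993]
orientation: [[0.976, 0.218, 0.001], [0.218, -0.976, 0.0], [0.001, -0.0, -1.0]]
wrist_force: [0.3, 0.2, 0.2]
finger_gap: 0.999
gripper_force: 0.0
```

View pics/c11.png

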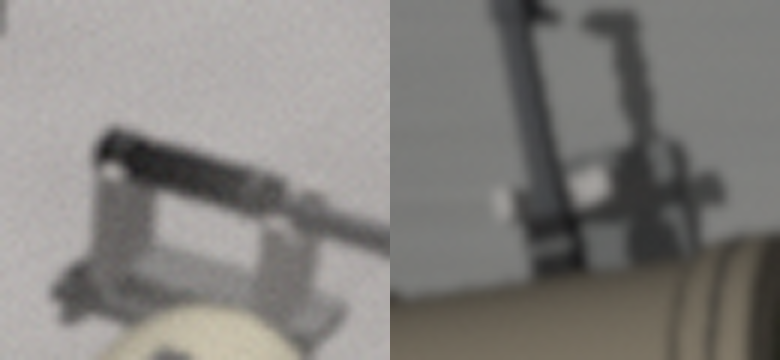

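c11 shows the stylus level in both notches, released (left half), and the shaft lying between the cheeks at about (545,195) (right half). The arm is clear, so I'll hand in.

```bash
python3 -c "
from rig import sign_off
print(sign_off())"
```

```text
the job is handed in; nothing more can be done
None
```

The job is handed in at about 24 s with no verdict returned: the stylus was laid on the rest and regripped by its handle, touched both landmarks gently (about 2–3 N by the wrist force), and was laid back level and released in both notches; I viewed 13 pictures, three over the limit of 10.

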